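# Turn a mosaic totem block bare side up and clamp it in the holding board

## Robot

A 6-joint arm with a two-finger parallel gripper is mounted at the origin on the work surface; the furniture and walls round the work are solid. World frame = base frame: x ahead of the robot, y to its left, z up, the work surface at z = 0. Lengths are in m, angles in rad, forces in N, time in s.
With the tool pointing down it reaches from about 0.35 to 0.975 m from the base axis. Payload 7.1 kg.
Tool frame: the origin (TCP) lies on the mounting face of the last link; the fingertips stand 182 mm ahead of it and the grasp point (between the pads) lies 163 mm ahead of it (robot.grasp_offset is the distance from the TCP to the grasp point, in m); z points along the fingers, y is the direction in which the jaws open and shut (so a half turn about z gives the same grasp; the last joint's range is limited). The gripper opens to 88 mm and grips with 3 to 60 N. Pads are 20 mm wide; open, the fingers measure 115 mm over their backs; the gripper's body (75 mm by 178 mm) begins 61 mm behind the grasp point.
Start: joints at [1.277, 0.423, 1.63, -0, 1.089, -0.019], TCP at [0.17, 0.602, 0.405] pointing down, gripper open.
Joint ranges: [-3, 3], [-0.9, 2.11], [0.09, 2.58], [-1.31, 4.45], [0.11, 2.69], [-2.54, 2.54]. Speed limits (rad/s): [2.39, 2.39, 3.01, 3.14, 3.14, 3.14].

## Interface

Orientations are given as a rotation vector (axis times angle).
In Python, from cell import robot, grab_frame, calibration gives the robot as it stands.
- The arm moves only by the shell command python3 -m handwheel 'ROWS' [FORCE]. ROWS is a JSON object of lists of equal length, an entry for each row: "travel": the shift along the tool's x, y, z in mm, a list of three; "rot": the turn, a rotation vector about the tool's x, y, z in degrees, a list of three; "claw": the opening, from -1 (shut) to 1 (fully open), so that 0 is half open. In form: {"travel": [[x, y, z], ...], "rot": [[wx, wy, wz], ...], "claw": [claw, ...]}. A call has 1 to 8 rows; each row is the pose to reach, as a shift and turn from the pose commanded when the call began, along the tool's axes at that moment; what a row does not reach only later rows make up. A row lasts 1/10 s, in which the tool goes at most 50 mm and 8.59 degrees, less where a joint would pass 70% of its speed; a pose out of reach is approached as far as the arm can. A call with a gripper value outside its range is refused whole. The fingers move at their own pace and stop on an object; FORCE is the grip in N (left out, the last holds). Time passes only in rows, so rows that repeat a pose let the fingers close. It gives the time, the measured TCP pose, the force and the opening at its end, in the units of the state.
- robot.sense(): the state, without advancing time (a new reading comes with each control period).
- grab_frame(name): name is "side" or "top"; returns (picture, depth): 420x560x3 uint8, blue, green, red; 420x560 float32, m along the optical axis (not along the pixel's ray), 0 where there is no reading.
- calibration(name): a dict with "intrinsics" (3x3 intrinsics, pixels), "extrinsics" (4x4, takes a point from world to camera coordinates). Camera axes: x right, y up, looking along -z (the intrinsics and any distortion apply to the point x, -y, -z); pixel columns grow to the right and rows downward; lengths in m; the calibration is good to about 2 mm. A picture is of the moment at which its call begins. calibration takes no time and is no camera call.
- robot.finish_job(): hands the job in, once; it reports no verdict.
The state is a dict: "time_s": time; "qpos": joint angles; "joint_vel": joint speeds; "joint_torque": joint torques, N m; "eef_pos": TCP position; "ee_rot": TCP orientation; "wrist_force": force on the tool from outside, world axes, zero at the start; "ft_torque": the same for the moment, N m; "opening": finger opening in m.
Only numpy, scipy, OpenCV 4.12 (cv2) and the standard library are available. Lean on these libraries where they do the work, as an engineer would, in place of code of your own. Each camera call takes 0.05 s, during which the arm holds its last target. There are 200 camera calls.

## Task

The bare, primed side of the totem block on the table is underneath. Tip the block over a quarter turn at a time, setting it down after each turn and never letting it topple freely onto its tiles, until the bare side is up, and have it lie like that on the cork of the holding board, hard up against both wooden stops, its bored ends towards the far stop and the jaw; then slide the jaw up snug against it. Leave the other things on the table where they stand.

Things in the scene. Friction and masses are not known exactly. Their poses are not given: they have to be found in the camera images.
- block_centre (a point): Centre of the totem block, a 60 x 80 x 80 mm box of about 0.4 kg. Its x axis runs along the 60 mm length between two flat grey bored ends, where fingers can grip it. Of its four 60 x 80 mm sides three are covered with coloured glass tesserae; one is bare cream primer with pencil lines. Its z axis points out of the bare side: straight down at the start (bare side on the table), up at the end.
- board: Holding board, fixed on the table: plywood and cork, 220 mm (x) by 150 mm (y), upper surface 12 mm above the table. Origin at the centre of its underside, z up. Far stop: batten along y, its face at x = +92 mm. Side stop: batten along x, its face at y = -50 mm, from x = -30 mm to the far stop. The stops rise 16 mm above the surface. The jaw faces the far stop.
- seat (a point): Point on the board where the centre of the seated block must come, 52 mm above the table: the block touching both stops, its grey ends towards the far stop and the jaw. Axes as the board's. It lies at x = +62, y = -10 mm in the board's frame.
- jaw_knob (a point): Middle of the black knob (24 mm across, 22 mm high) on the jaw, 52 mm above the table, on the board's line y = 0. The jaw below is a beech block 76 mm wide (board y), 24 mm thick (board x), 26 mm high above the board. Its cork face lies 13.5 mm from the knob's axis in the board's +x, its back 10.5 mm in -x. Pinch the knob from above, or push the jaw from behind.
- jaw (a joint): Sliding of the jaw along the board's +x towards the far stop, in m: 0 = fully open (132 mm between cork face and far stop), 0.072 = 60 mm, just touching a block that is against the far stop; end of travel 0.085. It starts between 0 and 0.02. About 3 N of friction holds it wherever it is left; pushing it on also slides the block along (up to about 12 N in all).
- finished_block: Another totem block of the same size, all four sides covered; it stands at the back and is to be left alone. Origin at the centre of its underside.
- glue_bottle: White glue bottle with a red cap, 59 mm across, 152 mm high, standing behind the holding board; leave it standing. Origin at the centre of its underside.
- tape_roll: Roll of masking tape lying flat at the far left, 111 mm across, 25 mm high; leave it. Origin at the centre of its underside.

How it is judged:
On the way:
1. after the first quarter turn the block lies still on one of its tiled sides (or on an end), the bare side facing sideways (angle between block_centre's own z axis and vertical between 1.47 and 1.67 rad and height (world z) of block_centre below 0.057 m and linear speed of block below 0.03 m/s and angular speed of block below 0.3 rad/s), for 0.2 s.
At the end, for the whole second after the job is handed in: The block lies on the cork, bare side up within 0.08 rad, its x axis along the board's x (either way, within 0.07 rad), centre within 4 mm of touching each stop, the jaw closed on it (joint above 0.069: at most 3 mm of play), all at rest (angle between block_centre's own z axis and vertical below 0.08 rad and angle between the x axis of block_centre and the x axis of board, either way round below 0.07 rad and z of block_centre in the frame of board between 0.049 and 0.055 m and y of block_centre in the frame of board between -0.0135 and -0.006 m and x of block_centre in the frame of board between 0.058 and 0.0655 m and value of joint jaw above 0.069 m and linear speed of block below 0.02 m/s).
It fails at once if the block toppled freely (it turned faster than 6 rad/s) (angular speed of block above 6 rad/s).
It fails at once if the finished block was moved more than 30 mm (distance of finished_block from where it was at the start of the episode above 0.03 m).
It fails at once if the glue bottle was moved more than 30 mm or knocked over (distance of glue_bottle from where it was at the start of the episode above 0.03 m or angle between glue_bottle's own z axis and vertical above 0.5 rad).
It fails at once if the tape roll was moved more than 30 mm (distance of tape_roll from where it was at the start of the episode above 0.03 m).
It also fails if it takes over 72 s, if anything falls off the work surface, if the arm or the gripper's body presses on something with over 40 N, if the wrist force passes 120 N, or if a joint passes its speed limit or range.

## Working session

There is one attempt and no reset: what is moved stays moved. The work goes in short steps, Python scripts to look and compute and a shell command to move; the robot and the scene stay as the last step left them, time stands still between calls to the robot, and variables do not carry over. Pictures are saved under pics/ and viewed, on a budget of 10 in all, crops included, one or two more only if the job needs it, and the job is handed in when it is done.

```bash
ls; mkdir -p pics
python3 - <<'E'
from cell import robot, grab_frame, calibration
import cv2, numpy as np
np.set_printoptions(precision=3,suppress=True)
for n in("top","side"):
    p,d=grab_frame(n); cv2.imwrite(f"pics/{n}0.png",p); np.savez(f"{n}0.npz",p=p,d=d)
    c=calibration(n); print(n,c)
print(robot.sense(), robot.grasp_offset)
E
```

```text
pics
top {'intrinsics': array([[542.394,   0.   , 279.636],
       [  0.   , 542.394, 207.101],
       [  0.   ,   0.   ,   1.   ]]), 'extrinsics': array([[-0.025, -1.   ,  0.005,  0.059],
       [ 0.985, -0.024,  0.171, -0.549],
       [-0.17 ,  0.009,  0.985, -1.5  ],
       [ 0.   ,  0.   ,  0.   ,  1.   ]])}
side {'intrinsics': array([[477.341,   0.   , 272.916],
       [  0.   , 477.341, 202.559],
       [  0.   ,   0.   ,   1.   ]]), 'extrinsics': array([[ 1.   , -0.007,  0.006, -0.536],
       [-0.003,  0.402,  0.916, -0.055],
       [-0.009, -0.916,  0.402, -1.378],
       [ 0.   ,  0.   ,  0.   ,  1.   ]])}
{'time_s': 0.1, 'qpos': array([ 1.277,  0.424,  1.631, -0.   ,  1.089, -0.019]), 'joint_vel': array([ 0.   , -0.002, -0.002, -0.002,  0.   ,  0.001]), 'joint_torque': array([ -0.   , -54.562, -27.432,   0.065,   0.019,  -0.   ]), 'eef_pos': array([0.17 , 0.601, 0.404]), 'ee_rot': array([-0.43 , -3.112,  0.002]), 'wrist_force': array([-0.207,  0.369,  0.907]), 'ft_torque': array([0.004, 0.053, 0.012]), 'opening': 0.08794657898456823} 0.1633
```

View pics/top0.png

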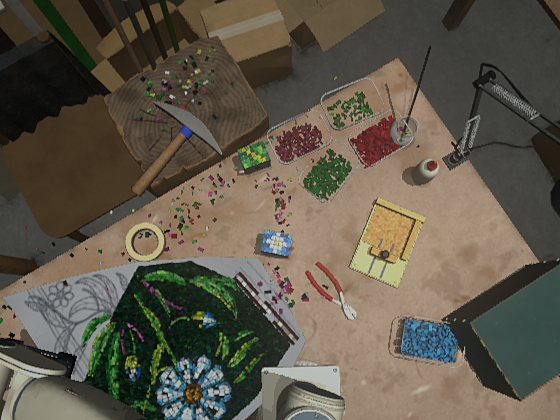

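View pics/side0.png

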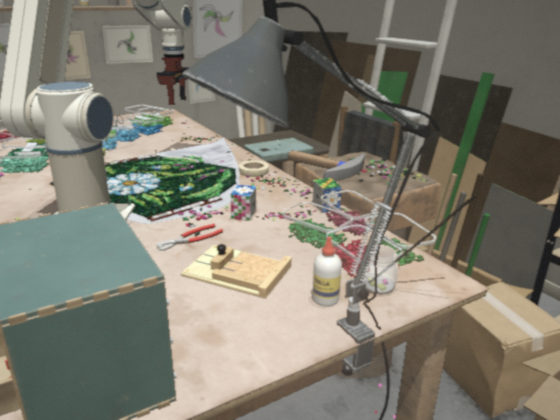

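The top view shows the block at about (275,243), the board at (387,243) with its jaw knob at (384,255), the bottle at (427,168), the finished block at (254,155) and the tape at (145,242). The side view shows the block at (243,203) and the board at (238,268). Next I'll measure the block and board from the depth images.

```bash
cat > h.py <<'E'
import cv2, numpy as np
from cell import robot, grab_frame, calibration
from scipy.spatial.transform import Rotation as R
np.set_printoptions(precision=4,suppress=True)
def cloud(n,d):
    c=calibration(n);K=c["intrinsics"];E=c["extrinsics"]
    v,u=np.mgrid[:d.shape[0],:d.shape[1]]
    P=np.stack([(u-K[0,2])/K[0,0]*d,-(v-K[1,2])/K[1,1]*d,-d],-1)
    return (P-E[:3,3])@E[:3,:3]
def ray(n,u,v,z):
    c=calibration(n);K=c["intrinsics"];E=c["extrinsics"]
    o=-E[:3,:3].T@E[:3,3]; r=E[:3,:3].T@np.array([(u-K[0,2])/K[0,0],-(v-K[1,2])/K[1,1],-1])
    return o+r*(z-o[2])/r[2]
def rect(P):
    (c,s,a)=cv2.minAreaRect((P[:,:2]*1000).astype(np.float32)); return np.array(c),np.array(s),a
E
python3 - <<'E'
from h import *
f=np.load("top0.npz");p,d=f["p"],f["d"];W=cloud("top",d);z=W[...,2]
def roi(u0,u1,v0,v1,lo,hi):
    m=np.zeros(z.shape,bool);m[v0:v1,u0:u1]=1
    return m&(z>lo)&(z<hi)&(d>0)
print("table z",np.median(z[255:270,200:240]))
m=roi(245,305,218,268,.07,.09);print("block top",m.sum(),rect(W[m]),np.median(z[m]))
m=roi(245,305,218,268,.02,.09);print("block all",m.sum(),rect(W[m]))
m=roi(340,435,190,295,.007,.06);print("board",m.sum(),rect(W[m]),np.median(z[m]))
m=roi(340,435,190,295,.021,.035);print("stops",m.sum(),rect(W[m]))
m=roi(340,435,190,295,.045,.08);print("knob",m.sum(),W[m].mean(0),rect(W[m]))
m=roi(340,435,190,295,.033,.045);print("jaw",m.sum(),rect(W[m]))
m=roi(400,450,145,190,.03,.2);print("bottle",rect(W[m]))
m=roi(230,275,130,175,.07,.09);print("fin",rect(W[m]))
b=cv2.resize(np.hstack([p[215:275,235:315],p[190:290,345:430][20:80]]),None,fx=4.5,fy=4.5,interpolation=cv2.INTER_CUBIC)
s=np.load("side0.npz")["p"][175:300,180:300]
s=cv2.resize(s,None,fx=2.7,fy=2.7,interpolation=cv2.INTER_CUBIC)
H=max(b.shape[0],s.shape[0]);t=cv2.resize(p[190:290,345:430],None,fx=4,fy=4)
o=np.zeros((H+60,340+330,3),np.uint8);o[:t.shape[0],:340]=t[:H+60];o[:s.shape[0],342:342+s.shape[1]]=s[:, :328]
cv2.imwrite("pics/crop0.png",o)
E
```

```text
table z 0.00042711796579225994
block top 625 (array([445.5488,  58.2714]), array([79.5972, 60.7164]), 76.79631805419922) 0.0788598083403316
block all 668 (array([445.5994,  58.1195]), array([79.872 , 61.6527]), 77.44627380371094)
board 3706 (array([ 446.6132, -261.9901]), array([271.0099, 302.2269]), 87.16644287109375) 0.012923520006291121
stops 663 (array([ 451.2993, -264.4243]), array([148.2417, 209.2524]), 65.76278686523438)
knob 58 [ 0.4085 -0.243   0.0581] (array([ 415.6307, -236.7862]), array([41.2152, 22.0014]), 46.27982711791992)
jaw 178 (array([ 471.4657, -271.8713]), array([135.1815, 160.1101]), 67.89448547363281)
bottle (array([ 666.4305, -348.187 ]), array([127.5326,  61.3082]), 49.050506591796875)
fin (array([707.7994, 101.6939]), array([ 74.136 , 123.5518]), 31.194604873657227)
```

View pics/crop0.png

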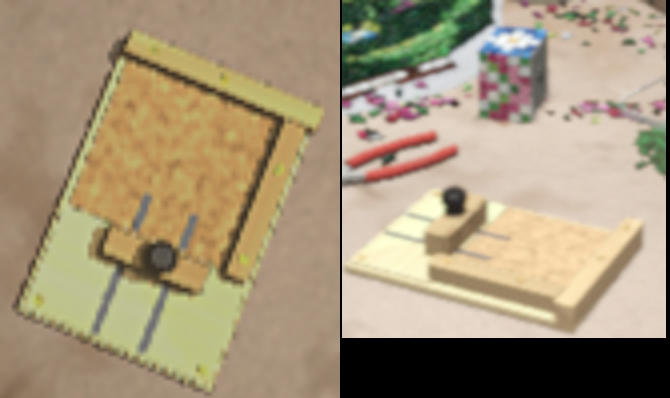

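The crop confirms the layout. The far stop is at the upper right, the side stop is on the right, and the jaw is near the low end with its knob at crop (160,257). The block's grey end faces +x, and the flower side is up. I'll refine the board pose and work out the first grasp.

```bash
cat >> h.py <<'E'
def comp(m):
    m=cv2.morphologyEx(m.astype(np.uint8),cv2.MORPH_OPEN,np.ones((3,3)))
    n,l,s,_=cv2.connectedComponentsWithStats(m); return l==1+np.argmax(s[1:,4])
E
python3 - <<'E'
from h import *
for n,(u0,u1,v0,v1) in {"top":(340,435,190,295),"side":(175,300,235,300)}.items():
    f=np.load(n+"0.npz");d=f["d"];W=cloud(n,d);z=W[...,2]
    m0=np.zeros(z.shape,bool);m0[v0:v1,u0:u1]=1
    xy=W[...,:2]
    m0&=(np.hypot(xy[...,0]-.45,xy[...,1]+.26)<.17)
    m=comp(m0&(z>.006)&(z<.07)); c,s,a=rect(W[m]); print(n,"board",c,s,a)
    yaw=np.radians(a if abs(a)<45 else a-90); 
    for it in range(1):
        Rz=np.array([[np.cos(yaw),np.sin(yaw)],[-np.sin(yaw),np.cos(yaw)]])
        B=(xy*1000-c)@Rz.T
    print(" yaw",np.degrees(yaw))
    st=comp(m0&(z>.0235)&(z<.033)&((B[...,0]>75)|((B[...,1]<-35)&(B[...,0]>-20))))
    far=st&(np.abs(B[...,1])<40); side=st&(np.abs(B[...,0]-20)<40)
    for nm,q in(("far",far),("side",side)):
        P=B[q]; print(" ",nm,P.shape,np.percentile(P[:,0],[2,50,98]),np.percentile(P[:,1],[2,50,98]),np.median(z[q]))
        if len(P)>20:
            vx,vy,x0,y0=cv2.fitLine(P.astype(np.float32),cv2.DIST_HUBER,0,.01,.01).ravel();print("   dir",np.degrees(np.arctan2(vy,vx)),x0,y0)
    k=m0&(z>.054)&(z<.07); print("  knob",k.sum(),np.median(B[k],0), np.percentile(B[k],[3,97],axis=0).ravel())
n="side";f=np.load("side0.npz");W=cloud(n,f["d"]);z=W[...,2];q=np.hypot(W[...,0]-.4455,W[...,1]-.058)<.06
m=comp(q&(z>.073)&(z<.086));print("side blk",rect(W[m]))
f=np.load("top0.npz");W=cloud("top",f["d"]);z=W[...,2]
q=comp((np.hypot(W[...,0]-.66,W[...,1]+.34)<.1)&(z>.06)&(z<.2)); print("bottle",np.percentile(W[q],[3,50,97],axis=0))
E
```

```text
top board [ 446.7207 -261.895 ] [150.2495 221.9819] 65.36890411376953
 yaw -24.63109588623047Traceback (most recent call last):
  File "<stdin>", line 16, in <module>
    return _quantile_unchecked(
        a, q, axis, out, overwrite_input, method, keepdims, weights)
    return _ureduce(a,
                    func=_quantile_ureduce_func,
    ...<5 lines>...
                    overwrite_input=overwrite_input,
                    method=method)
    r = func(a, **kwargs)
    result = _quantile(arr,
                       quantiles=q,
    ...<2 lines>...
                       out=out,
                       weights=wgt)
    slices_having_nans = np.isnan(arr[-1, ...])
                                  ~~~^^^^^^^^^
IndexError: index -1 is out of bounds for axis 0 with size 0
```

```bash
cat >> h.py <<'E'
L=.1633
def toolR(yaw,tilt): # deg; tilt + leans tool to the right, y along yaw
    c,s=np.cos(np.radians(yaw)),np.sin(np.radians(yaw))
    R0=R.from_matrix(np.array([[-s,c,0],[c,s,0],[0,0,-1.]]))
    return R0*R.from_euler("y",tilt,degrees=True)
def goto(g,yaw,tilt,back=0):
    "grasp point g (m), retreat back m along tool z -> travel mm, rot deg"
    s=robot.sense();p=s["eef_pos"];Rc=R.from_rotvec(s["ee_rot"]);Rt=toolR(yaw,tilt)
    t=np.array(g)-Rt.apply([0,0,L+back])
    print("travel",np.round(1000*Rc.inv().apply(t-p),1),"rot",np.round((Rc.inv()*Rt).as_rotvec(degrees=True),1))
def where():
    s=robot.sense();Rc=R.from_rotvec(s["ee_rot"]);M=Rc.as_matrix()
    print("t",s["time_s"],"grasp",s["eef_pos"]+L*M[:,2],"y yaw",np.degrees(np.arctan2(M[1,1],M[0,1])),"y tilt",np.degrees(np.arcsin(M[2,1])),"lean",np.degrees(np.arctan2(M[2,0],-M[2,2])),"open",s["opening"],"F",s["wrist_force"])
BO=np.array([.4467,-.2619]);BY=-24.63
def board(x,y): c,s=np.cos(np.radians(BY)),np.sin(np.radians(BY)); return BO+np.array([c*x-s*y,s*x+c*y])
E
python3 - <<'E'
from h import *
where()
Rt=toolR(-13.2,45).as_matrix(); c=np.array([.4455,.0582,.040]); g=c-.008*Rt[:,2]
print(g); goto(g,-13.2,45,.13); goto(g,-13.2,45)
E
```

```text
t 0.1 grasp [0.1695 0.6011 0.2407] y yaw 74.25690662303037 y tilt -0.07999255900510362 lean -0.0005283432301569542 open 0.08794657898456823 F [-0.2073  0.3687  0.9073]
[0.4442 0.0527 0.0457]
travel [-422.4 -660.5  151.9] rot [-34.3  35.8  82.5]
travel [-418.4 -568.5  243.7] rot [-34.3  35.8  82.5]
```

```bash
python3 -m handwheel '{"travel":[[-422,-660,152],[-422,-660,152],[-422,-660,152],[-422,-660,152],[-422,-660,152],[-422,-660,152],[-422,-660,152],[-422,-660,152]],"rot":[[-34.3,35.8,82.5],[-34.3,35.8,82.5],[-34.3,35.8,82.5],[-34.3,35.8,82.5],[-34.3,35.8,82.5],[-34.3,35.8,82.5],[-34.3,35.8,82.5],[-34.3,35.8,82.5]],"claw":[1,1,1,1,1,1,1,1]}' 30
python3 - <<'E'
from h import *
where(); print(robot.sense()["qpos"]); g=[.4442,.0527,.0457]
goto(g,-13.2,45,.13)
E
```

```text
time_s: 0.9
eef_pos: [0.2833, 0.2241, 0.3284]
ee_rot: [-1.678, -2.117, -0.649]
wrist_force: [1.2, 0.4, -0.4]
opening: 0.088
t 0.9 grasp [0.2837 0.3154 0.193 ] y yaw 10.970280075487477 y tilt 7.466938090564043 lean 33.25664530133123 open 0.08800990247635582 F [ 1.2252  0.4349 -0.369 ]
[ 0.4578  0.1628  2.3326  1.0302  0.6233 -0.628 ]
travel [-368.4   30.3 -145.9] rot [-9.5 10.  23.4]
```

```bash
python3 -m handwheel '{"travel":[[-368,30,-146],[-368,30,-146],[-368,30,-146],[-368,30,-146],[-368,30,-146],[-368,30,-146],[-368,30,-146],[-368,30,-146]],"rot":[[-9.5,10,23.4],[-9.5,10,23.4],[-9.5,10,23.4],[-9.5,10,23.4],[-9.5,10,23.4],[-9.5,10,23.4],[-9.5,10,23.4],[-9.5,10,23.4]],"claw":[1,1,1,1,1,1,1,1]}'
python3 - <<'E'
from h import *
where(); print(robot.sense()["qpos"]); g=[.4442,.0527,.0457]
goto(g,-13.2,45,.13)
E
```

```text
time_s: 1.7
eef_pos: [0.3985, -0.1495, 0.2538]
ee_rot: [-1.982, -1.577, -0.817]
wrist_force: [1.4, 0.5, 1.1]
opening: 0.0881
t 1.7 grasp [ 0.4242 -0.0373  0.138 ] y yaw -12.957282933876423 y tilt -0.05323648167035103 lean 44.83189002184694 open 0.08812974454753876 F [1.352  0.5021 1.0885]
[-0.5866  0.5087  2.1162  0.8606  1.0547 -1.0093]
travel [-0.6 -1.7  0.4] rot [-0.2  0.2  0.1]
```

```bash
python3 -m handwheel '{"travel":[[0,-2,30],[-1,-2,60],[-1,-2,90],[-1,-2,110],[-1,-2,130],[-1,-2,130],[-1,-2,130],[-1,-2,130]],"rot":[[0,0,0],[0,0,0],[0,0,0],[0,0,0],[0,0,0],[0,0,0],[0,0,0],[0,0,0]],"claw":[1,1,1,1,1,1,0,-1]}' 30
python3 - <<'E'
from h import *
where()
E
```

```text
time_s: 2.5
eef_pos: [0.4169, -0.0584, 0.162]
ee_rot: [-1.981, -1.579, -0.818]
wrist_force: [0.5, -0.5, -0.2]
opening: 0.0751
t 2.5 grasp [0.4427 0.0538 0.0462] y yaw -12.913132353755186 y tilt 0.027141282266199766 lean 44.82913629411802 open 0.07510588267704583 F [ 0.4585 -0.4853 -0.183 ]
```

```bash
python3 -m handwheel '{"travel":[[0,0,0],[0,0,0],[0,0,0],[0,0,0]],"rot":[[0,0,0],[0,0,0],[0,0,0],[0,0,0]],"claw":[-1,-1,-1,-1]}' 30
python3 - <<'E'
from h import *
where()
p,d=grab_frame("side");cv2.imwrite("pics/grip1.png",cv2.resize(p[110:260,150:350],None,fx=3,fy=3))
E
```

```text
time_s: 2.9
eef_pos: [0.4173, -0.0586, 0.1621]
ee_rot: [-1.982, -1.579, -0.819]
wrist_force: [1.4, -5.9, 6.3]
opening: 0.06
t 2.9 grasp [0.4434 0.0535 0.0463] y yaw -12.968543578137778 y tilt 0.0970630264370764 lean 44.82574696931032 open 0.06003715135857108 F [ 1.3537 -5.9242  6.3416]
```

View pics/grip1.png

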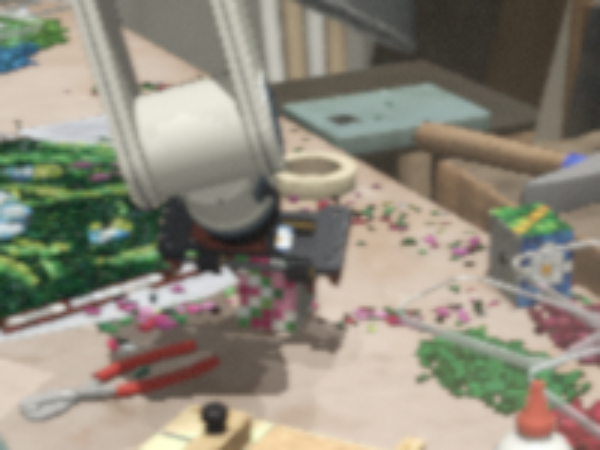

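The side view shows the fingers on the block's grey ends, at crop (270,285), with the tool leaning right. The opening of 60.0 mm matches the block. The wrist reads about 8 N along the tool, so I'll lift and recheck it.

```bash
python3 -m handwheel '{"travel":[[6,0,-6],[14,0,-14],[21,0,-21],[28,0,-28],[28,0,-28]],"rot":[[0,0,0],[0,0,0],[0,0,0],[0,0,0],[0,0,0]],"claw":[-1,-1,-1,-1,-1]}' 30
python3 - <<'E'
from h import *
where(); print(robot.sense()["qpos"])
for k in range(1,9):
    a=np.radians(8*k); print(8*k,np.round(163.3*np.sin(a),0),np.round(163.3*(1-np.cos(a)),0))
a=np.radians(26);print(np.round(163.3*np.array([np.sin(a),1-np.cos(a)])))
E
```

```text
time_s: 3.45
eef_pos: [0.417, -0.0578, 0.2025]
ee_rot: [-1.981, -1.58, -0.819]
wrist_force: [0.3, 0.4, -4.1]
opening: 0.0601
t 3.45 grasp [0.4428 0.0544 0.0867] y yaw -12.872245341780834 y tilt 0.10021771069700745 lean 44.82255142556737 open 0.060125076670454476 F [ 0.3021  0.4482 -4.0955]
[-0.3796  0.6102  2.1684  1.1025  0.8958 -1.1071]
8 23.0 2.0
16 45.0 6.0
24 66.0 14.0
32 87.0 25.0
40 105.0 38.0
48 121.0 54.0
56 135.0 72.0
64 147.0 92.0
[72. 17.]
```

Held cleanly: the wrist shows −4.1 N, which is the block's weight. Now the first quarter turn in the air.

```bash
python3 -m handwheel '{"travel":[[23,0,2],[45,0,6],[66,0,14],[87,0,25],[105,0,38],[121,0,54],[135,0,72],[147,0,92]],"rot":[[0,-8,0],[0,-16,0],[0,-24,0],[0,-32,0],[0,-40,0],[0,-48,0],[0,-56,0],[0,-64,0]],"claw":[-1,-1,-1,-1,-1,-1,-1,-1]}' 30
python3 - <<'E'
from h import *
where(); print(robot.sense()["qpos"]); goto([.4428,.0544,.0867],-13,-45)
E
```

```text
time_s: 4.25
eef_pos: [0.4523, 0.1002, 0.241]
ee_rot: [2.406, 1.92, -0.16]
wrist_force: [-0.9, 0.0, -3.6]
opening: 0.06
t 4.25 grasp [0.4451 0.0821 0.0789] y yaw -12.883580029153423 y tilt -1.0462350143538097 lean -6.765607463938931 open 0.059980729014975094 F [-0.9458  0.0064 -3.6457]
[ 0.2194  0.4822  2.0574 -0.1583  0.6754  0.5705]
travel [72.8  1.9 30.4] rot [ -0.9 -38.2   0.6]
```

```bash
python3 -m handwheel '{"travel":[[0,0,0],[0,0,0]],"rot":[[0,0,0],[0,0,0]],"claw":[-1,-1]}' 30
python3 - <<'E'
from h import *
where(); print(robot.sense()["qpos"]); goto([.4428,.0544,.0867],-13,-45)
E
```

```text
time_s: 4.45
eef_pos: [0.4519, 0.1, 0.2402]
ee_rot: [2.407, 1.93, -0.156]
wrist_force: [-0.4, 0.8, -3.0]
opening: 0.0601
t 4.45 grasp [0.4445 0.083  0.078 ] y yaw -12.63136953815202 y tilt -1.2443471760172398 lean -6.405347231633494 open 0.06007706253925583 F [-0.3736  0.7779 -2.9794]
[ 0.2174  0.4831  2.0586 -0.1481  0.6724  0.5559]
travel [72.8  2.7 30.1] rot [ -1.  -38.6   0.9]
```

```bash
python3 -m handwheel '{"travel":[[16,1,-3],[28,1,0],[41,2,6],[53,2,13],[64,3,22],[73,3,30],[73,3,30],[73,3,30]],"rot":[[0,-6,0],[-1,-12,0],[-1,-19,0],[-1,-26,1],[-1,-32,1],[-1,-38.6,1],[-1,-38.6,1],[-1,-38.6,1]],"claw":[-1,-1,-1,-1,-1,-1,-1,-1]}' 30
python3 - <<'E'
from h import *
where(); print(robot.sense()["qpos"]); goto([.4428,.0544,.0867],-13,-45); goto([.4428,.0544,.0472],-13,-45)
E
```

```text
time_s: 5.25
eef_pos: [0.4698, 0.1653, 0.2021]
ee_rot: [1.988, 1.571, -0.821]
wrist_force: [0.4, 0.2, -3.5]
opening: 0.0595
t 5.25 grasp [0.4431 0.0532 0.0865] y yaw -13.35941593976696 y tilt 1.011626034967227e-06 lean -44.89755438961843 open 0.059527441444352146 F [ 0.4296  0.1822 -3.505 ]
[ 0.4545  0.6951  1.8881 -0.6254  1.1989  1.1158]
travel [ 0.9 -1.3 -1. ] rot [-0.3 -0.1 -0.3]
travel [28.8 -1.3 27. ] rot [-0.3 -0.1 -0.3]
```

```bash
python3 -m handwheel '{"travel":[[7,0,7],[14,0,14],[20,0,20],[25,0,25],[27,0,27],[28,0,28],[29,0,29],[29,0,29]],"rot":[[0,0,0],[0,0,0],[0,0,0],[0,0,0],[0,0,0],[0,0,0],[0,0,0],[0,0,0]],"claw":[-1,-1,-1,-1,-1,-1,-1,-1]}' 30
python3 - <<'E'
from h import *
where()
E
```

```text
time_s: 6.05
eef_pos: [0.4703, 0.1664, 0.1615]
ee_rot: [1.984, 1.568, -0.82]
wrist_force: [1.0, 0.2, -4.5]
opening: 0.0597
t 6.05 grasp [0.4442 0.0538 0.0462] y yaw -13.255384788442708 y tilt 0.21470851209684225 lean -45.09478826992605 open 0.05970661100742855 F [ 0.9698  0.2227 -4.5362]
```

Still carrying its weight at 46.2 mm, so I'll lower it about 1.5 mm more and check.

```bash
python3 -m handwheel '{"travel":[[0.5,0,0.5],[1,0,1],[1,0,1]],"rot":[[0,0,0],[0,0,0],[0,0,0]],"claw":[-1,-1,-1]}' 30
python3 -c "
from h import *
where()"
```

```text
time_s: 6.35
eef_pos: [0.4704, 0.1665, 0.1605]
ee_rot: [1.983, 1.567, -0.82]
wrist_force: [-0.2, 1.9, 1.5]
opening: 0.0597
t 6.35 grasp [0.4443 0.0538 0.0452] y yaw -13.264738685296674 y tilt 0.234058438793698 lean -45.11310923316485 open 0.059696297223428015 F [-0.1554  1.8581  1.525 ]
```

```bash
python3 -m handwheel '{"travel":[[0,0,0],[0,0,0],[0,0,0],[0,0,0],[0,0,-30],[0,0,-70],[0,0,-110],[0,0,-140]],"rot":[[0,0,0],[0,0,0],[0,0,0],[0,0,0],[0,0,0],[0,0,0],[0,0,0],[0,0,0]],"claw":[0.6,1,1,1,1,1,1,1]}' 30
python3 - <<'E'
from h import *
where()
for n in("top","side"):
    p,d=grab_frame(n); np.savez(n+"1.npz",p=p,d=d);W=cloud(n,d);z=W[...,2]
    q=np.hypot(W[...,0]-.445,W[...,1]-.05)<.075
    m=comp(q&(z>.074)&(z<.086));print(n,m.sum(),rect(W[m]),np.median(z[m]))
    if n=="side": cv2.imwrite("pics/turn1.png",cv2.resize(p[110:260,150:350],None,fx=3,fy=3))
    else:
        v=np.degrees(0);cv2.imwrite("pics/turn1t.png",p)
E
```

```text
time_s: 7.15
eef_pos: [0.4931, 0.2644, 0.2607]
ee_rot: [1.984, 1.568, -0.818]
wrist_force: [0.6, -0.2, -0.7]
opening: 0.0877
t 7.15 grasp [0.4671 0.1519 0.1453] y yaw -13.239596835533153 y tilt 0.2684081696730043 lean -45.029346629200575 open 0.08768083007551615 F [ 0.6493 -0.1802 -0.7012]
top 519 (array([441.0892,  48.4977]), array([79.4245, 59.0325]), 76.67167663574219) 0.07913959866066636
side 247 (array([442.188 ,  45.6726]), array([83.1329, 59.3947]), 76.84414672851562) 0.07859766980638751
```

View pics/turn1.png

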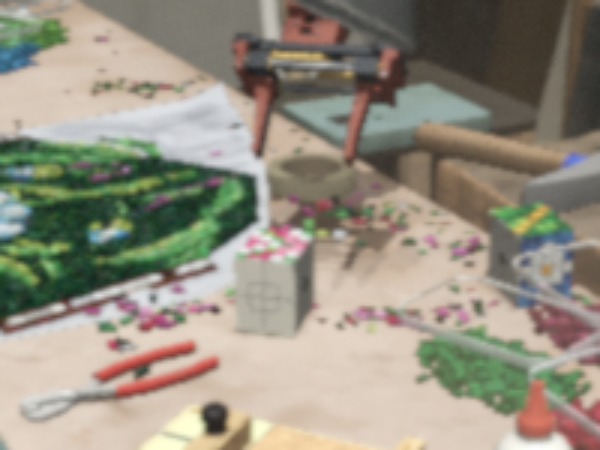

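The bare cream side now faces right (−y), towards the side camera, at crop (262,297). The block rests flat with its top at 79 mm, and the side and top clouds agree. The second turn goes the same way. I'll move over the top to the right side.

```bash
python3 -m handwheel '{"travel":[[-30,0,-30],[-60,0,-60],[-80,0,-80],[-80,0,-80]],"rot":[[0,0,0],[0,0,0],[0,0,0],[0,0,0]],"claw":[1,1,1,1]}'
python3 - <<'E'
from h import *
where()
Rt=toolR(-13.3,45).as_matrix(); c=np.array([.4415,.048,.040]); g=c-.008*Rt[:,2]; print(g)
goto(g,-13.3,45,.13)
goto([.44,.03,.19],-13.3,0)
E
```

```text
time_s: 7.65
eef_pos: [0.4927, 0.2626, 0.3745]
ee_rot: [1.986, 1.566, -0.815]
wrist_force: [-0.2, -0.1, 0.4]
opening: 0.088
t 7.65 grasp [0.467  0.1502 0.2589] y yaw -13.296417386946501 y tilt 0.4180307990547791 lean -44.95277377005249 open 0.08795677472961481 F [-0.155  -0.119   0.4297]
[0.4402 0.0425 0.0457]
travel [-221.2   -1.4  392.3] rot [ 0.5 90.   0. ]
travel [-153.8    2.1  183.5] rot [ 0.4 45.  -0.2]
```

```bash
python3 -m handwheel '{"travel":[[-30,0,35],[-60,0,70],[-90,1,105],[-120,1,145],[-154,2,183],[-160,2,215],[-168,2,245],[-175,1,275]],"rot":[[0,8,0],[0,16,0],[0,24,0],[0,32,0],[0,40,0],[0,48,0],[0,56,0],[0,64,0]],"claw":[1,1,1,1,1,1,1,1]}'
python3 - <<'E'
from h import *
where()
goto([.4402,.0425,.0457],-13.3,45,.13)
E
```

```text
time_s: 8.45
eef_pos: [0.4208, -0.04, 0.305]
ee_rot: [-2.313, -1.829, -0.319]
wrist_force: [0.0, 0.0, -0.2]
opening: 0.0876
t 8.45 grasp [0.4304 0.0038 0.1479] y yaw -13.299795769978218 y tilt -0.27588473521117657 lean 15.919050773300121 open 0.0876287207356549 F [ 0.0199  0.0174 -0.2435]
travel [-132.2    0.1   16.2] rot [-0.2 29.1 -0.1]
```

```bash
python3 -m handwheel '{"travel":[[-40,0,0],[-75,0,5],[-105,0,10],[-132,0,16],[-132,0,16],[-132,0,16]],"rot":[[0,8,0],[0,16,0],[0,24,0],[0,29,0],[0,29,0],[0,29,0]],"claw":[1,1,1,1,1,1]}'
python3 - <<'E'
from h import *
where()
goto([.4402,.0425,.0457],-13.3,45)
E
```

```text
time_s: 9.05
eef_pos: [0.3933, -0.1579, 0.2541]
ee_rot: [-1.989, -1.568, -0.809]
wrist_force: [0.5, -0.6, -0.3]
opening: 0.0881
t 9.05 grasp [ 0.4187 -0.046   0.138 ] y yaw -13.279099964515163 y tilt -0.5099815054365593 lean 44.661651075862295 open 0.08810251495221215 F [ 0.5202 -0.5992 -0.2948]
travel [ -1.1   0.3 129.6] rot [-0.4  0.3 -0.3]
```

```bash
python3 -m handwheel '{"travel":[[0,0,40],[-1,0,80],[-1,0,110],[-1,0,130],[-1,0,130],[-1,0,130],[-1,0,130],[-1,0,130]],"rot":[[-0.4,0,0],[-0.4,0,0],[-0.4,0,0],[-0.4,0,0],[-0.4,0,0],[-0.4,0,0],[-0.4,0,0],[-0.4,0,0]],"claw":[1,1,1,1,0,-1,-1,-1]}' 30
python3 -m handwheel '{"travel":[[0,0,0],[6,0,-6],[14,0,-14],[22,0,-22],[35,0,-35],[50,0,-50],[65,0,-65],[80,0,-80]],"rot":[[0,0,0],[0,0,0],[0,0,0],[0,0,0],[0,0,0],[0,0,0],[0,0,0],[0,0,0]],"claw":[-1,-1,-1,-1,-1,-1,-1,-1]}' 30
python3 - <<'E'
from h import *
where();print(robot.sense()["qpos"])
E
```

```text
time_s: 9.85
eef_pos: [0.415, -0.0699, 0.1634]
ee_rot: [-1.991, -1.574, -0.821]
wrist_force: [0.7, 1.5, 1.3]
opening: 0.06
time_s: 10.65
eef_pos: [0.4144, -0.0688, 0.2772]
ee_rot: [-1.991, -1.574, -0.819]
wrist_force: [0.5, -0.8, -4.0]
opening: 0.0602
t 10.65 grasp [0.4411 0.0429 0.1611] y yaw -13.374799560637738 y tilt 0.06965334276321025 lean 44.68411558666804 open 0.06020484793828885 F [ 0.4624 -0.7959 -3.9792]
[-0.4058  0.4363  2.1601  0.9737  0.9934 -0.9167]
```

Run:
```python
from h import *
goto([.45,-.05,.17],-19,0)
print(board(.05,.0053))
```

```text
travel [ 58.3  30.4 -21.2] rot [ -2.1 -44.7   5.4]
[ 0.4944 -0.2779]
```

```bash
python3 -m handwheel '{"travel":[[9,5,-15],[18,10,-20],[28,15,-24],[38,20,-25],[48,25,-23],[58,30,-21],[58,30,-21],[58,30,-21]],"rot":[[0,-7,1],[-1,-14,2],[-1,-21,3],[-1,-28,3],[-2,-35,4],[-2,-44.7,5.4],[-2,-44.7,5.4],[-2,-44.7,5.4]],"claw":[-1,-1,-1,-1,-1,-1,-1,-1]}' 30
python3 - <<'E'
from h import *
where();print(robot.sense()["qpos"]);
goto([.47,-.17,.16],-24.6,-24)
goto([.4944,-.2779,.108],-24.63,-45)
E
```

```text
time_s: 11.45
eef_pos: [0.4496, -0.0494, 0.3322]
ee_rot: [-2.556, -1.825, 0.003]
wrist_force: [0.1, 0.4, -4.1]
opening: 0.0602
t 11.45 grasp [ 0.4492 -0.0494  0.1689] y yaw -18.942052644320505 y tilt -0.1206591050071984 lean -0.04183102228342719 open 0.06020884392373773 F [ 0.1475  0.3592 -4.0936]
[-0.1356  0.2845  2.0558 -0.0004  0.8036  0.1952]
travel [-41.3  65.1  22.9] rot [  1.1 -23.9   5.6]
travel [-86.6 128.2 108.5] rot [  2.1 -44.9   5.4]
```

```bash
python3 -m handwheel '{"travel":[[-10,16,4],[-20,32,9],[-31,48,15],[-41,65,23],[-52,80,32],[-64,97,46],[-75,113,60],[-87,128,75]],"rot":[[0,-6,1],[0,-12,3],[1,-18,4],[1,-24,5.6],[1,-29,5.6],[2,-34,5.5],[2,-39.5,5.4],[2,-44.9,5.4]],"claw":[-1,-1,-1,-1,-1,-1,-1,-1]}' 30
python3 -m handwheel '{"travel":[[0,0,0],[0,0,0]],"rot":[[0,0,0],[0,0,0]],"claw":[-1,-1]}'
python3 - <<'E'
from h import *
where();print(robot.sense()["qpos"]);
goto([.4944,-.2779,.108],-24.63,-45)
E
```

```text
time_s: 12.25
eef_pos: [0.5425, -0.1749, 0.2558]
ee_rot: [2.166, 1.387, -0.897]
wrist_force: [0.5, -0.8, -4.5]
opening: 0.0595
time_s: 12.45
eef_pos: [0.5418, -0.1742, 0.2555]
ee_rot: [2.17, 1.39, -0.896]
wrist_force: [-0.8, -0.4, -3.4]
opening: 0.0597
t 12.45 grasp [ 0.4935 -0.2787  0.1397] y yaw -24.728043821191367 y tilt -0.059820607931118916 lean -44.83610429358971 open 0.05973077689233126 F [-0.8196 -0.414  -3.4121]
[-0.1786  0.6329  1.8073 -0.8554  1.1292  0.8067]
travel [23.6  0.1 21.7] rot [-0.1 -0.2 -0. ]
```

```bash
python3 -m handwheel '{"travel":[[10,0,10],[20,0,20],[30,0,30],[38,0,38],[45,0,45],[49,0,49],[50,0,50],[50,0,50]],"rot":[[0,0,0],[0,0,0],[0,0,0],[0,0,0],[0,0,0],[0,0,0],[0,0,0],[0,0,0]],"claw":[-1,-1,-1,-1,-1,-1,-1,-1]}' 30
python3 - <<'E'
from h import *
where()
for n in("top","side"):
    p,d=grab_frame(n); np.savez(n+"2.npz",p=p,d=d)
    a=p[170:310,320:460] if n=="top" else p[165:305,170:310]
    cv2.imwrite(f"pics/{n}2.png",cv2.resize(a,None,fx=4,fy=4)) 
t=cv2.imread("pics/top2.png");s=cv2.imread("pics/side2.png");cv2.imwrite("pics/both2.png",cv2.resize(np.hstack([t,s]),(800,400)))
E
```

```text
time_s: 13.25
eef_pos: [0.5428, -0.174, 0.1853]
ee_rot: [2.166, 1.39, -0.895]
wrist_force: [1.8, 0.6, -3.8]
opening: 0.0595
t 13.25 grasp [ 0.4949 -0.2789  0.0697] y yaw -24.60036090883901 y tilt 0.07000634760384238 lean -44.9571189284484 open 0.05952694096492275 F [ 1.8298  0.5698 -3.814 ]
```

View pics/both2.png

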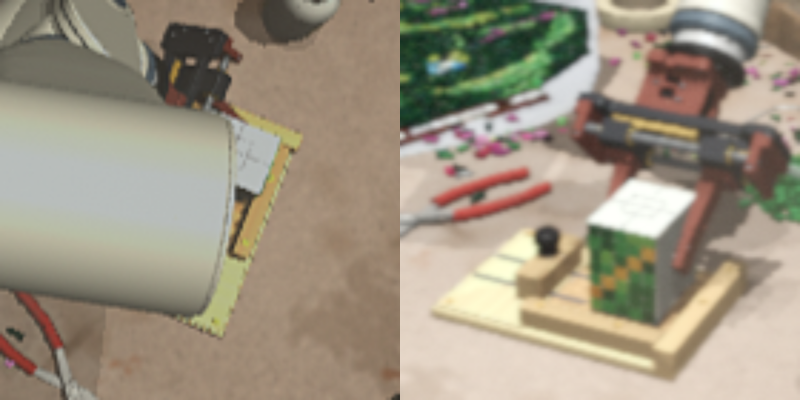

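The bare side is up, at crop (645,205) in the side half, and the block hangs above the cork clear of both stops. I'll lower it to contact.

```bash
python3 -m handwheel '{"travel":[[3,0,3],[5,0,5],[6,0,6],[7,0,7],[7.5,0,7.5],[7.5,0,7.5]],"rot":[[0,0,0],[0,0,0],[0,0,0],[0,0,0],[0,0,0],[0,0,0]],"claw":[-1,-1,-1,-1,-1,-1]}' 30
python3 -c "
from h import *
where()"
python3 -m handwheel '{"travel":[[0.5,0,0.5],[0.5,0,0.5]],"rot":[[0,0,0],[0,0,0]],"claw":[-1,-1]}' 30
python3 -c "
from h import *
where()"
```

```text
time_s: 13.95
eef_pos: [0.5427, -0.1739, 0.1747]
ee_rot: [2.166, 1.39, -0.895]
wrist_force: [0.1, 0.2, -4.8]
opening: 0.0599
t 13.95 grasp [ 0.4948 -0.2789  0.0591] y yaw -24.599991372753053 y tilt 0.066086021897307 lean -44.95307499377298 open 0.05989265172213138 F [ 0.071   0.2473 -4.7615]
time_s: 14.15
eef_pos: [0.5428, -0.174, 0.1741]
ee_rot: [2.166, 1.39, -0.895]
wrist_force: [-0.4, -0.2, -3.3]
opening: 0.0601
t 14.15 grasp [ 0.4949 -0.2789  0.0585] y yaw -24.59889146279631 y tilt 0.08639781354202325 lean -44.94984777646554 open 0.06007756835105907 F [-0.4402 -0.2019 -3.3361]
```

```bash
python3 -m handwheel '{"travel":[[-1,3,1],[-2,6,2],[-3.5,8,3.5],[-3.5,9,3.5],[-3.5,9,3.5]],"rot":[[0,0,0],[0,0,0],[0,0,0],[0,0,0],[0,0,0]],"claw":[-1,-1,-1,-1,-1]}' 30
python3 -c "
from h import *
where()"
python3 -m handwheel '{"travel":[[-0.5,0,0.5],[-1,0,1],[-1.5,0,1.5],[-1.5,0,1.5]],"rot":[[0,0,0],[0,0,0],[0,0,0],[0,0,0]],"claw":[-1,-1,-1,-1]}' 30
python3 -c "
from h import *
where()"
```

```text
time_s: 14.65
eef_pos: [0.5489, -0.1824, 0.1741]
ee_rot: [2.166, 1.389, -0.895]
wrist_force: [0.0, -0.5, -4.1]
opening: 0.0596
t 14.65 grasp [ 0.5011 -0.2873  0.0585] y yaw -24.617889090673863 y tilt 0.08921961601732975 lean -44.94405988938244 open 0.05960091716821307 F [ 0.032  -0.4921 -4.0832]
time_s: 15.05
eef_pos: [0.5479, -0.1842, 0.1741]
ee_rot: [2.166, 1.39, -0.895]
wrist_force: [0.9, 0.6, -3.6]
opening: 0.0595
t 15.05 grasp [ 0.5    -0.2891  0.0585] y yaw -24.603491889506888 y tilt 0.07179819845698117 lean -44.95232418103875 open 0.05950252040303998 F [ 0.9122  0.6071 -3.5515]
```

```bash
for i in 1 2; do python3 -m handwheel '{"travel":[[-0.7,0,0.7],[-0.7,0,0.7]],"rot":[[0,0,0],[0,0,0]],"claw":[-1,-1]}' 30 | grep -E "pos|force"; done
```

```text
eef_pos: [0.5476, -0.1848, 0.1742]
wrist_force: [0.3, 2.7, -2.6]
eef_pos: [0.5475, -0.185, 0.1744]
wrist_force: [2.5, 10.5, 0.2]
```

```bash
python3 -m handwheel '{"travel":[[0,1,0],[0,2,0],[0,2,0]],"rot":[[0,0,0],[0,0,0],[0,0,0]],"claw":[-1,-1,-1]}' 30 | grep -E "pos|force"; python3 -m handwheel '{"travel":[[0,1,0],[0,1,0]],"rot":[[0,0,0],[0,0,0]],"claw":[-1,-1]}' 30 | grep -E "pos|force"; python3 -c "
from h import *
where()"
```

```text
eef_pos: [0.5483, -0.1853, 0.1742]
wrist_force: [-2.4, 15.8, 2.8]
eef_pos: [0.5487, -0.1854, 0.1742]
wrist_force: [-4.3, 18.1, 5.4]
t 15.95 grasp [ 0.5002 -0.29    0.0585] y yaw -24.75916715178 y tilt -0.09271713311227814 lean -44.923329938442635 open 0.060180567962330796 F [-4.2762 18.05    5.4126]
```

Both stops are felt: about 15 N from the side stop and about 11 N from the far stop. I'll release, back off and look.

```bash
python3 -m handwheel '{"travel":[[0,0,0],[0,0,0],[0,0,0],[0,0,0],[0,0,-30],[0,0,-70],[0,0,-110],[0,0,-140]],"rot":[[0,0,0],[0,0,0],[0,0,0],[0,0,0],[0,0,0],[0,0,0],[0,0,0],[0,0,0]],"claw":[0.3,0.7,0.9,0.9,0.9,0.9,0.9,0.9]}' 30
python3 -m handwheel '{"travel":[[-30,0,-30],[-60,0,-60],[-90,-20,-90],[-100,-60,-100],[-100,-100,-100],[-100,-130,-100],[-100,-130,-100]],"rot":[[0,0,0],[0,0,0],[0,0,0],[0,0,0],[0,0,0],[0,0,0],[0,0,0]],"claw":[1,1,1,1,1,1,1]}'
python3 - <<'E'
from h import *
where()
for n in("top","side"):
    p,d=grab_frame(n); np.savez(n+"3.npz",p=p,d=d); cv2.imwrite(f"pics/{n}3.png",cv2.resize(p[170:310,320:460] if n=="top" else p[165:305,170:310],None,fx=3,fy=3))
    W=cloud(n,d);z=W[...,2];g=p.astype(int)
    m=comp((np.hypot(W[...,0]-.499,W[...,1]+.297)<.08)&(z>.084)&(z<.1));
    if m.sum()>20:
        c,s,a=rect(W[m]);print(n,m.sum(),c,s,a,np.median(z[m]))
        r=R.from_euler("z",-BY,degrees=True).apply([*(c/1000-BO),0]);print("board frame",r)
    k=(np.hypot(W[...,0]-.4085,W[...,1]+.243)<.03)&(z>.056)&(z<.07)
    print("knob",k.sum(),np.median(W[k],0) if k.any() else 0)
print(board(.062,-.01),board(-.0425,0))
t=cv2.imread("pics/top3.png");s=cv2.imread("pics/side3.png");cv2.imwrite("pics/both3.png",cv2.resize(np.hstack([t,s]),(800,400)))
E
```

```text
time_s: 16.75
eef_pos: [0.5918, -0.0963, 0.2752]
ee_rot: [2.166, 1.389, -0.893]
wrist_force: [0.5, 0.4, -0.6]
opening: 0.0833
time_s: 17.45
eef_pos: [0.4697, -0.0425, 0.4148]
ee_rot: [2.165, 1.39, -0.897]
wrist_force: [0.5, -0.2, 0.9]
opening: 0.0879
t 17.45 grasp [ 0.4216 -0.1475  0.2993] y yaw -24.584600420335597 y tilt 0.003975529436266483 lean -44.999661091703246 open 0.08791998130258331 F [ 0.5079 -0.1539  0.9222]
top 625 [ 495.2046 -295.1143] [80.937  61.1245] 65.89794921875 0.091213992110069
board frame [ 0.0579 -0.01    0.    ]
knob 37 [ 0.408  -0.2447  0.0616]
side 541 [ 496.2515 -297.6208] [84.8175 61.7095] 64.68939971923828 0.09110001599013903
board frame [ 0.0599 -0.0118  0.    ]
knob 43 [ 0.409  -0.2512  0.0593]
[ 0.4989 -0.2968] [ 0.4081 -0.2442]
```

View pics/both3.png

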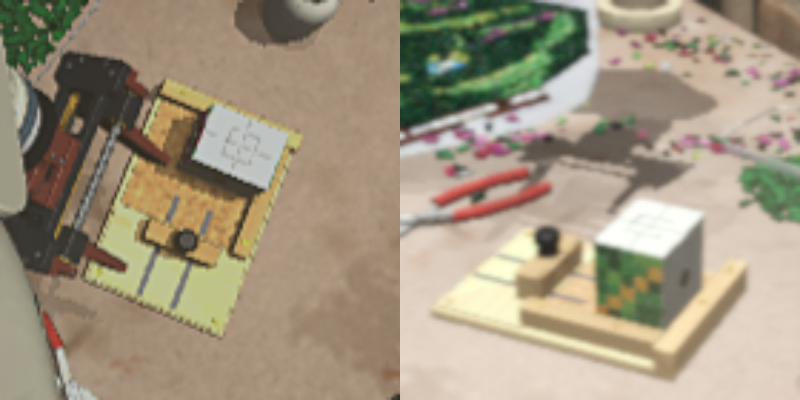

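Bare side up on the cork, against the side stop, with a gap of 2–4 mm to the far stop (top half, around (285,135)). The jaw will close that gap. I'll pinch the knob from above, fingers across the board.

Run:
```python
from h import *
goto([.4083,-.2446,.19],-114.6,0)
```

```text
travel [-104.9   25.   192. ] rot [35.3 35.  84.9]
```

```bash
python3 -m handwheel '{"travel":[[-105,25,192],[-105,25,192],[-105,25,192],[-105,25,192],[-105,25,192],[-105,25,192],[-105,25,192],[-105,25,192]],"rot":[[35.3,35,84.9],[35.3,35,84.9],[35.3,35,84.9],[35.3,35,84.9],[35.3,35,84.9],[35.3,35,84.9],[35.3,35,84.9],[35.3,35,84.9]],"claw":[1,1,1,1,1,1,1,1]}'
python3 - <<'E'
from h import *
where();print(robot.sense()["qpos"]);goto([.4083,-.2446,.19],-114.6,0)
E
```

```text
time_s: 18.35
eef_pos: [0.4087, -0.2462, 0.3526]
ee_rot: [2.986, 0.018, -0.325]
wrist_force: [-0.3, -0.4, -0.7]
opening: 0.0878
t 18.35 grasp [ 0.3739 -0.2688  0.1947] y yaw -88.46111657806964 y tilt 7.804569301645783 lean -12.528419440396291 open 0.08783296786864381 F [-0.3406 -0.3945 -0.6796]
[-0.507   0.3105  1.9629 -0.2687  1.0075  1.2119]
travel [-0.5 -1.5 -0.8] rot [10.5 10.5 25.1]
```

```bash
python3 -m handwheel '{"travel":[[0,-1,-1],[0,-1,-1],[0,-1,-1],[0,-1,-1],[0,-1,-1]],"rot":[[10.5,10.5,25.1],[10.5,10.5,25.1],[10.5,10.5,25.1],[10.5,10.5,25.1],[10.5,10.5,25.1]],"claw":[1,1,1,1,1]}'
python3 - <<'E'
from h import *
where();goto([.4083,-.2446,.063],-114.6,0)
E
```

```text
time_s: 18.85
eef_pos: [0.4085, -0.2447, 0.3536]
ee_rot: [3.07, -0.66, -0.004]
wrist_force: [0.3, 0.1, 0.2]
opening: 0.0878
t 18.85 grasp [ 0.4081 -0.2448  0.1903] y yaw -114.25876605823504 y tilt 0.09942040743094624 lean -0.11380751400666435 open 0.08780535082214412 F [0.3057 0.1279 0.211 ]
travel [  0.   -0.2 127.3] rot [0.1 0.1 0.3]
```

```bash
python3 -m handwheel '{"travel":[[0,0,40],[0,0,80],[0,0,110],[0,0,127],[0,0,127],[0,0,127],[0,0,127],[0,0,127]],"rot":[[0,0,0.3],[0,0,0.3],[0,0,0.3],[0,0,0.3],[0,0,0.3],[0,0,0.3],[0,0,0.3],[0,0,0.3]],"claw":[0.8,0.6,0.3,0,-0.4,-1,-1,-1]}' 20
python3 -m handwheel '{"travel":[[0,0,0],[0,0,0],[0,0,0]],"rot":[[0,0,0],[0,0,0],[0,0,0]],"claw":[-1,-1,-1]}' 20
python3 -c "
from h import *
where()"
```

```text
time_s: 19.65
eef_pos: [0.4082, -0.2437, 0.2277]
ee_rot: [3.069, -0.665, -0.002]
wrist_force: [-1.2, -0.3, 0.3]
opening: 0.0275
time_s: 19.95
eef_pos: [0.408, -0.2439, 0.2275]
ee_rot: [3.068, -0.665, -0.002]
wrist_force: [-3.3, -3.4, 7.7]
opening: 0.023
t 19.95 grasp [ 0.4078 -0.2441  0.0642] y yaw -114.46225639807939 y tilt 0.11928771195529969 lean -0.0409986600390167 open 0.022995999842232696 F [-3.3258 -3.4333  7.72  ]
```

```bash
python3 -m handwheel '{"travel":[[5,0,0],[12,0,0],[20,0,0],[28,0,0],[36,0,0],[43,0,0],[48,0,0],[48,0,0]],"rot":[[0,0,0],[0,0,0],[0,0,0],[0,0,0],[0,0,0],[0,0,0],[0,0,0],[0,0,0]],"claw":[-1,-1,-1,-1,-1,-1,-1,-1]}' 20
python3 - <<'E'
from h import *
where();F=robot.sense()["wrist_force"];print("Fx board",F[0]*.909-F[1]*.417)
E
```

```text
time_s: 20.75
eef_pos: [0.452, -0.264, 0.2276]
ee_rot: [3.068, -0.665, -0.002]
wrist_force: [-2.0, -4.4, 7.3]
opening: 0.0227
t 20.75 grasp [ 0.4518 -0.2643  0.0643] y yaw -114.4565910562636 y tilt 0.1268637747052683 lean -0.02857522911856153 open 0.022675829673967567 F [-2.0328 -4.3538  7.2956]
Fx board -0.032263472989628283
```

```bash
for i in 1 2 3; do python3 -m handwheel '{"travel":[[1,0,0],[3,0,0],[3,0,0]],"rot":[[0,0,0],[0,0,0],[0,0,0]],"claw":[-1,-1,-1]}' 20 >/dev/null
python3 - <<'E'
from h import *
s=robot.sense();F=s["wrist_force"];p=s["eef_pos"];print("Fx board",F[0]*.909-F[1]*.417,F,"x board",(p[0]-BO[0])*.909-(p[1]-BO[1])*.417,s["opening"])
E
done
```

```text
Fx board -3.325431133134301 [-5.1606 -3.2748  9.1068] x board 0.008103598774641034 0.022906000374069188
Fx board -2.5779455797974107 [-4.7074 -4.0794  9.3439] x board 0.011066909160345478 0.02285911579890079
Fx board -1.8131985321389827 [-3.7243 -3.7703  9.5175] x board 0.01406983392250365 0.022811687561033394
```

```bash
for i in 1 2 3; do python3 -m handwheel '{"travel":[[1,0,0],[1.5,0,0],[1.5,0,0]],"rot":[[0,0,0],[0,0,0],[0,0,0]],"claw":[-1,-1,-1]}' 20 >/dev/null
python3 - <<'E'
from h import *
s=robot.sense();F=s["wrist_force"];p=s["eef_pos"];print("Fx board",F[0]*.909-F[1]*.417,F,"x board",(p[0]-BO[0])*.909-(p[1]-BO[1])*.417,s["opening"])
E
done
```

```text
Fx board -5.918973263606016 [-7.6729 -2.5317 13.1627] x board 0.01483245332690401 0.02313549535337474
Fx board -5.334487882990313 [-6.9348 -2.3244 11.791 ] x board 0.016431767026965735 0.022534701935436472
Fx board -6.442896901466572 [-7.9688 -1.9203 13.2377] x board 0.017693195602235222 0.02278394999742093
```

Now sliding the block along at 5–6 N. I'll go on to the stop.

```bash
for i in 1 2 3; do python3 -m handwheel '{"travel":[[1,0,0],[1,0,0]],"rot":[[0,0,0],[0,0,0]],"claw":[-1,-1]}' 25 >/dev/null
python3 - <<'E'
from h import *
s=robot.sense();F=s["wrist_force"];p=s["eef_pos"];print("Fx board",F[0]*.909-F[1]*.417,F,"x board",(p[0]-BO[0])*.909-(p[1]-BO[1])*.417,s["opening"])
E
done
```

```text
Fx board -8.557925575535002 [-10.588   -2.5577  17.1774] x board 0.018075798863699664 0.022415880864733746
Fx board -12.342510376476962 [-13.4937   0.1839  20.5082] x board 0.018458778541886028 0.02254574722665315
Fx board -15.025963911658849 [-16.4991   0.0679  23.0119] x board 0.01883840126933862 0.02290347393164652
```

```bash
python3 -m handwheel '{"travel":[[1,0,0],[1.5,0,0],[1.5,0,0]],"rot":[[0,0,0],[0,0,0],[0,0,0]],"claw":[-1,-1,-1]}' 30
python3 -m handwheel '{"travel":[[0,0,0],[0,0,0],[0,0,0],[0,0,-40],[0,0,-80],[0,0,-120],[-30,0,-150],[-60,0,-150]],"rot":[[0,0,0],[0,0,0],[0,0,0],[0,0,0],[0,0,0],[0,0,0],[0,0,0],[0,0,0]],"claw":[-0.2,0,0,0,0,0,0,0]}' 
python3 -m handwheel '{"travel":[[-50,0,-40],[-50,50,-80],[-50,100,-80],[-50,150,-80],[-50,200,-80],[-50,250,-80],[-50,250,-80]],"rot":[[0,0,0],[0,0,0],[0,0,0],[0,0,0],[0,0,0],[0,0,0],[0,0,0]],"claw":[0,0,0,0,0,0,0]}'
python3 - <<'E'
from h import *
where()
for n in("top","side"):
    p,d=grab_frame(n); np.savez(n+"4.npz",p=p,d=d); cv2.imwrite(f"pics/{n}4.png",cv2.resize(p[170:310,320:460] if n=="top" else p[165:305,170:310],None,fx=3,fy=3))
    W=cloud(n,d);z=W[...,2]
    m=comp((np.hypot(W[...,0]-.499,W[...,1]+.297)<.08)&(z>.084)&(z<.1));
    if m.sum()>20:
        c,s,a=rect(W[m]);print(n,m.sum(),c,s,a,np.median(z[m]))
        r=R.from_euler("z",-BY,degrees=True).apply([*(c/1000-BO),0]);print("board frame",r)
    B=R.from_euler("z",-BY,degrees=True).apply((W-[*BO,0]).reshape(-1,3)).reshape(W.shape)
    k=(np.hypot(B[...,0]-.0185,B[...,1])<.016)&(z>.054)&(z<.068); print("knob",k.sum(),np.median(B[k],0) if k.any() else 0)
t=cv2.imread("pics/top4.png");s=cv2.imread("pics/side4.png");cv2.imwrite("pics/both4.png",cv2.resize(np.hstack([t,s]),(800,400)))
E
```

```text
time_s: 23.45
eef_pos: [0.4644, -0.2697, 0.2274]
ee_rot: [-3.069, 0.665, 0.02]
wrist_force: [-20.1, 1.0, 26.5]
opening: 0.0223
time_s: 24.25
eef_pos: [0.4148, -0.2464, 0.3805]
ee_rot: [3.067, -0.664, 0.008]
wrist_force: [-0.3, 0.4, 0.3]
opening: 0.0436
time_s: 24.95
eef_pos: [0.2633, -0.4561, 0.4573]
ee_rot: [3.067, -0.67, -0.003]
wrist_force: [-0.5, 0.2, 0.5]
opening: 0.0442
t 24.95 grasp [ 0.2628 -0.4564  0.294 ] y yaw -114.6359753384222 y tilt 0.18274608801355352 lean -0.08052593456641197 open 0.04419943994065068 F [-0.504   0.1603  0.4658]
top 608 [ 498.1711 -296.555 ] [81.5794 61.5892] 66.81305694580078 0.09104627290824793
board frame [ 0.0612 -0.0101  0.    ]
knob 57 [0.0189 0.0005 0.0592]
side 541 [ 499.2121 -299.4599] [84.3588 61.7326] 64.5341796875 0.09101888628338758
board frame [ 0.0634 -0.0123  0.    ]
knob 1 [ 0.009  -0.0064  0.0555]
```

View pics/both4.png

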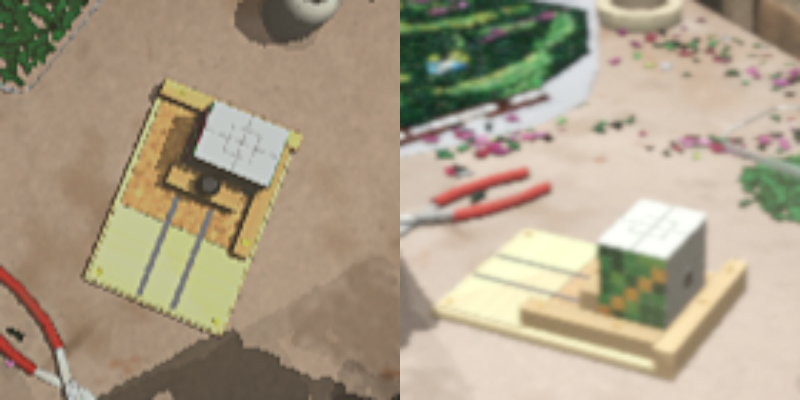

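```bash
python3 -c "
from cell import robot
print(robot.finish_job())"
```

```text
the job is handed in; nothing more can be done
None
```

I turned the block over in two gripped quarter turns, setting it down on a tiled side after the first. The second turn put it on the cork bare side up. I pushed it against the side stop while still gripped, then slid the jaw up by its knob until the block met the far stop. The job took about 25 s of the 72 s and is handed in; no verdict came back.

Last checks before handing in:

| Quantity | Target | Top camera | Side camera |
|---|---|---|---|
| Block centre x, board frame | 62 mm (58 to 65.5 allowed) | 61.2 mm | 63.4 mm |
| Block centre y, board frame | −10 mm (−13.5 to −6 allowed) | −10.1 mm | −12.3 mm |
| Block top height | 92 mm | 91 mm | 91 mm |
| Block yaw error from board | within 0.07 rad | about 0.04 rad | about 0.02 rad |
| Jaw joint, from knob position | above 69 mm | about 72 mm | not visible |

- **Cameras disagree:** the two views differ by about 2 mm in both x and y, which is about the calibration error. Both fall inside the limits.
- **Contact by force:** the side stop pushed back with about 15 N during placing. When the jaw closed, the push rose to about 18 N and the motion stalled, so the block is against the far stop.
- **One correction:** right after release the block was still 2–4 mm short of the far stop. The jaw closed that gap.
- **Other objects:** the finished block, glue bottle and tape roll were never approached or touched. I did not re-measure their positions at the end.

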